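# Start the last hand screw of the paper press

### The job

Three hand screws of the wooden paper press are already started; the fourth, the one standing higher than the others, has only been dropped into its hole and rests on top of its thread. Turn that screw backward (counterclockwise from above) until you feel it drop off the start of the thread, then turn it forward (clockwise) one full turn so that it is properly started. The job ends with the gripper still holding the screw by its knob, not letting go; leave the other things on the press and table where they are.

Things in the scene. Friction and masses are not known exactly. Their poses are not given: they have to be found in the camera images.
- press: paper press, fixed: plywood base 220 x 300 mm, 24 mm thick, a pack of sheets, and a plywood top board. Origin: centre of its underside; x along the short side. At x = +-70, y = +-110 mm of it four hand screws stand upright, each through an open slot (36 mm wide) in the top board, into a threaded boss on the base board. Which corner has the unstarted screw varies
- press_top (a point): centre of the upper face of the press's top board, 104 mm above the table. Free height between top board and knobs: about 40 mm at the unstarted screw
- screw: the beech hand screw to be started: 140 mm long, about 0.12 kg, loose, upright within 3 degrees. Origin: on its axis at the lower tip, z up. From the tip: plain nose 19 mm thick for 42 mm, then a coarse thread 28 mm thick (right-hand, single start, 6 mm pitch: clockwise from above screws it down), a collar 35 mm across at 97 to 105 mm, a knob from 108 to 140 mm. x axis: to where its thread begins
- screw_knob (a point): on the screw's axis at mid height of the knob, 124 mm above its tip: where to grip. The knob is round, finely fluted, 44 mm across, 32 mm high, and can be gripped from above at any angle; when released it stays where it is
- screw_mark (a point): outer end of a dark saw cut on top of the knob, 20 mm from the axis along the screw's x axis, 140 mm above the tip; shows where the screw's thread begins (its lowest end, 42 mm above the tip)
- boss: the beech boss under that screw, fixed, 41 mm across, 56 mm high. Origin: on its axis at its underside, 24 mm above the table. x axis: to where its inner thread begins at the top; it runs down clockwise 6 mm a turn for 2.25 turns, plain bore below. The unstarted screw rests on this thread, its x axis 0.9 to 2.1 rad clockwise of the boss's; turned backward it rides up 6 mm a turn
- boss_mouth (a point): centre of the boss's mouth, on the thread axis, 80 mm above the table. The screw drops 6 mm when its x axis, turning backward, passes the boss's x axis (within 0.2 rad). Height of its tip over the boss's origin: 13.5 mm just before, 7.6 after the drop, 1.6 one turn forward of it. Play 0.3 mm sideways, 1.6 mm lengthwise; it turns easily, under 0.1 N m
- started0: one of the three hand screws already started, with its boss, fixed; same shape as the screw. Origin: on its axis, 24 mm above the table; the top of its knob is 142 mm higher (8 to 12 mm lower than that of the unstarted screw)
- started1: one of the three hand screws already started, with its boss, fixed; same shape as the screw. Origin: on its axis, 24 mm above the table; the top of its knob is 142 mm higher (8 to 12 mm lower than that of the unstarted screw)
- started2: one of the three hand screws already started, with its boss, fixed; same shape as the screw. Origin: on its axis, 24 mm above the table; the top of its knob is 142 mm higher (8 to 12 mm lower than that of the unstarted screw)
- water_brush: water brush pen, clear plastic barrel 11 mm thick and 140 mm long, lying on top of the press between the screws; origin under its middle
- bulldog_clip: dark steel bulldog clip 50 mm wide, 20 mm high, lying on top of the press; origin under its jaw
- paint_tube_a: paint tube lying on the table right of the press, 95 mm long, 20 mm thick; origin under its middle
- paint_tube_b: second paint tube of the same size, lying on the table right of the press
- amber_bottle: glass bottle 60 mm across, 125 mm high, metal cap, right of the press; origin under its middle
- paper_cup: lidded paper drinking cup 86 mm across, 114 mm high, left of the press; origin under its middle
- palette: white ceramic mixing palette 130 x 200 mm, 16 mm high, left of the press; origin under its middle
Not all that is in view belongs to the job. What is shaped like the screw but red or turquoise is not meant.

How it is judged:
By the outcome, as a careful person would: the job done as asked, in the order asked, and still so for the second after the job is handed in, while the arm keeps its last pose, push and grip.
It also fails if it takes over 61 s, if anything falls off the work surface, if the arm or the gripper's body presses on something with over 40 N, if the wrist force passes 120 N, or if a joint passes its speed limit or range.

### The arm

A 7-joint arm with a two-finger parallel gripper is mounted at the origin on the work surface. World frame = base frame: x ahead of the robot, y to its left, z up, the work surface at z = 0. Lengths are in m, angles in degrees, forces in N, time in s.
With the tool pointing down it reaches from about 0.425 to 0.875 m from the base axis. Payload 4.7 kg.
Tool frame: the origin (TCP) lies on the centre line of the jaws, within the pads' length; the fingertips stand ahead of it and the grasp point (between the pads) lies 2 mm behind it (env.tip_reach is the x of the fingertips in the tool frame, in m); x points along the fingers, z is the direction in which the jaws open and shut, and the axes are right-handed (so a half turn about x gives the same grasp; the last joint's range is limited). The gripper opens to 87 mm and grips with 3 to 60 N. Pads are 19 mm wide; open, the fingers measure 117 mm over their backs; the gripper's body (75 mm by 190 mm) begins 51 mm behind the grasp point.
Start: joints at [67.042, 18.392, -4.016, 83.108, 1.295, 78.541, -3.26], TCP at [0.262, -0.595, 0.24] pointing down, gripper open.
Joint ranges: [-163.93, 163.93], [-17.29, 119.83], [-79.2, 71.16], [3.27, 140.29], [-89.18, 269.18], [5.43, 117.66], [-154.24, 154.24]. Speed limits (degrees/s): [147.25, 147.25, 180, 180, 180, 180, 180].

### API

Orientations are given as [roll, pitch, yaw] about the fixed x, y, z axes, in that order (R = Rz(yaw) Ry(pitch) Rx(roll)).
In Python, from cell import telemetry, optics, env, models gives the robot as it stands.
- The arm moves only by the shell command python3 -m pendant 'ROWS' [FORCE]. ROWS is JSON, a list of rows, each a list of 3 entries, a list of its own where there are three numbers: the finger opening in mm, from 0 to 87, then the shift along the tool's x, y, z in mm, then the turn, a rotation vector about the tool's x, y, z in rad. A call has 1 to 10 rows; each row is the pose to reach, as a shift and turn from the pose commanded when the call began, along the tool's axes at that moment; what a row does not reach only later rows make up. A row lasts 1/12 s, in which the tool goes at most 41.7 mm and 7.16 degrees, less where a joint would pass 70% of its speed; a pose out of reach is approached as far as the arm can. A call with a gripper value outside its range is refused whole. The fingers move at their own pace and stop on an object; FORCE is the grip in N (left out, the last holds). Time passes only in rows, so rows that repeat a pose let the fingers close. It gives the time, the measured TCP pose, the force and the opening at its end, in the units of the state.
- telemetry.get_obs(): the state, without advancing time (a new reading comes with each control period).
- optics.read_camera(name): name is "side" or "top"; returns a dict with "image" (400x640x3 uint8, blue, green, red), "range_z" (400x640 float32, m along the optical axis (not along the pixel's ray), 0 where there is no reading), "fx", "fy", "cx", "cy" (pixels), "k1" (the pictures are not rectified: a ray, as slopes to the right and down, at radius r is drawn at 1 + k1 r^2 times it, then the intrinsics apply), "cam_to_world" (4x4, takes a point from camera to world coordinates). Camera axes: x right, y up, looking along -z (the intrinsics and any distortion apply to the point x, -y, -z); pixel columns grow to the right and rows downward; lengths in m; the calibration is good to about 2 mm. A picture is of the moment at which its call begins.
- env.sign_off(): hands the job in, once; it reports no verdict.
Trained networks look in the newest picture that a camera, given by its name, has taken for a name from the list of things; names that differ only in an ending like _2 or _b are one class to them, and where a whole thing is asked for, a point or a joint stands for the part that bears it (a point fixed in the world has none). Each returns a list of dicts, best first, with "confidence" (0 to 1); they miss things now and then, are a little off and sometimes report something else, mostly with a low value. They report only what shows in the picture. A call takes as long as a camera call. They do not tell look-alikes from the thing itself.
- models.masks_of(camera, label): "pixels" (400x640 bool, what is visible of it) and "extent" ([left, top, right, bottom] as shares, 0 to 1, of the picture: columns of its width, rows of its height, round what is visible of it).
- models.landmark_of(camera, label): "centre" ([row, column] as shares, 0 to 1, of the picture: columns of its width, rows of its height: a listed point, or the origin of a listed thing).
The state is a dict: "time_s": time; "qpos": joint angles; "joint_velocities": joint speeds; "effort": joint torques, N m; "tool_pos": TCP position; "tool_rot": TCP orientation; "force": force on the tool from outside, world axes, zero at the start; "wrist_torque": the same for the moment, N m; "grip_width": finger opening in m.
Only numpy, scipy, OpenCV 4.12 (cv2) and the standard library are available. Lean on these libraries where they do the work, as an engineer would, in place of code of your own. Each camera call takes 0.05 s, during which the arm holds its last target.

## Working session

There is one attempt and no reset: what is moved stays moved. The work goes in short steps, Python scripts to look and compute and a shell command to move; the robot and the scene stay as the last step left them, time stands still between calls to the robot, and variables do not carry over. Pictures are saved under pics/ and viewed, and the job is handed in when it is done.

```bash
ls; mkdir -p pics; python3 - <<'E'
from cell import telemetry, optics, env, models
import cv2
print(telemetry.get_obs(), env.tip_reach)
for n in ("side","top"):
    c=optics.read_camera(n); cv2.imwrite(f"pics/{n}0.png",c["image"])
    print(n,c["fx"],c["fy"],c["cx"],c["cy"],c["k1"],c["cam_to_world"])
    for l in ("screw","screw_knob","screw_mark","started0","boss_mouth","press_top"):
        print(l,[(round(d["confidence"],2),[round(d["centre"][0]*400),round(d["centre"][1]*640)]) for d in models.landmark_of(n,l)])
E
```

```text
pics
{'time_s': 0.0, 'qpos': array([67.0427743 , 18.43827273, -4.01608322, 83.17475064,  1.29607835,
       78.53879573, -3.26035627]), 'joint_velocities': array([ 0.03438253, -0.08048897, -0.01458542, -0.09894886,  0.07263146,
       -0.01045784, -0.02942141]), 'effort': array([-5.03824904e-04, -4.91292679e+01, -4.04128404e-01, -3.12524593e+01,
       -6.39816304e-02,  4.37782297e-02,  1.80176758e-04]), 'tool_pos': array([ 0.26169219, -0.59443808,  0.23847179]), 'tool_rot': array([-176.48963844,   89.89328328,  117.27771604]), 'force': array([ 1.4136748 , -0.10693027,  0.34832218]), 'wrist_torque': array([-0.04300112,  0.05660744,  0.03421237]), 'grip_width': 0.0874394068615178} 0.017
side 485.1536241741869 485.1536241741869 329.683319034347 203.88261342425744 -0.10029170787811717 [[ 0.98632546  0.0597706  -0.15358896  0.29247937]
 [-0.16301038  0.49111595 -0.85570599 -1.33594512]
 [ 0.02428392  0.8690412   0.49414339  0.89789037]
 [ 0.          0.          0.          1.        ]]
screw [(0.97, [257, 285]), (0.69, [236, 320]), (0.47, [240, 359])]
screw_knob [(0.84, [201, 317]), (0.
[... 294 characters left out ...]
26815787 319.01433791963433 200.38884761950453 -0.04673140407569293 [[-2.14987742e-02  9.80943587e-01 -1.93099666e-01  3.63872199e-01]
 [-9.99763832e-01 -2.17072708e-02  1.03619440e-03  3.64716793e-02]
 [-3.17521850e-03  1.93076339e-01  9.81178600e-01  1.14675103e+00]
 [ 0.00000000e+00  0.00000000e+00  0.00000000e+00  1.00000000e+00]]
screw [(0.79, [238, 351]), (0.78, [280, 367]), (0.61, [279, 336])]
screw_knob [(0.73, [279, 338]), (0.61, [228, 357]), (0.61, [277, 371]), (0.23, [189, 363])]
screw_mark [(0.89, [235, 349]), (0.81, [287, 334]), (0.67, [287, 374])]
started0 [(0.81, [167, 285]), (0.79, [219, 271]), (0.78, [184, 365])]
boss_mouth [(0.59, [232, 355])]
press_top [(0.65, [196, 319])]
```

View pics/side0.png

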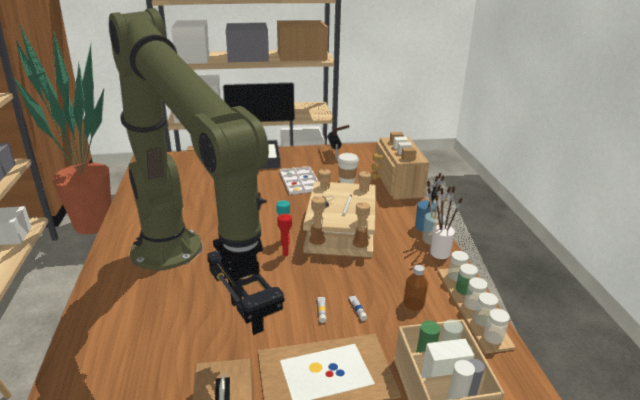

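View pics/top0.png

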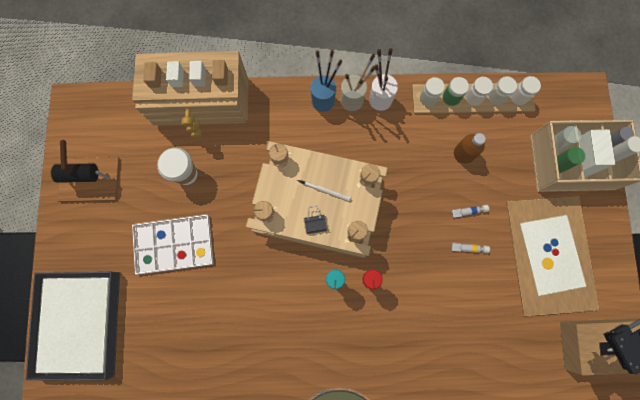

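The top picture shows four beech knobs on the press, at (col,row) (277,153), (370,174), (263,211) and (357,232). The look-alikes are turquoise at (336,279) and red at (372,279). I'll compare knob heights next.

```bash
cat > h.py <<'E'
import numpy as np, cv2
from cell import telemetry, optics, env, models
def K(c): return np.array([[c["fx"],0,c["cx"]],[0,c["fy"],c["cy"]],[0,0,1.]]), np.array([c["k1"],0,0,0,0])
def rays(c,uv):
    k,d=K(c); return cv2.undistortPoints(np.asarray(uv,float).reshape(-1,1,2),k,d).reshape(-1,2)
def w_at(c,uv,z=None):
    """uv (n,2) col,row -> world; plane z if given, else by range"""
    uv=np.asarray(uv,float).reshape(-1,2); n=rays(c,uv); T=c["cam_to_world"]
    D=np.c_[n[:,0],-n[:,1],-np.ones(len(n))]@T[:3,:3].T
    if z is None:
        s=c["range_z"][uv[:,1].round().astype(int),uv[:,0].round().astype(int)]
    else: s=(z-T[2,3])/D[:,2]
    return T[:3,3]+D*s[:,None]
def px(c,p):
    T=c["cam_to_world"]; q=(np.asarray(p,float).reshape(-1,3)-T[:3,3])@T[:3,:3]
    k,d=K(c); q=q*[1,-1,-1]
    return cv2.projectPoints(q.reshape(-1,1,3),np.zeros(3),np.zeros(3),k,d)[0].reshape(-1,2)
def cloud(c):
    v,u=np.nonzero(c["range_z"]>0); return np.c_[u,v],w_at(c,np.c_[u,v])
E
python3 - <<'E'
from h import *
c=optics.read_camera("top")
uv,P=cloud(c)
for k in [(277,153),(370,174),(263,211),(357,232)]:
    m=(np.abs(uv-k).max(1)<14)&(P[:,2]>.152)
    z=P[m,2]; print(k,m.sum(),P[m].mean(0).round(4),np.percentile(z,[10,50,90,98]).round(4))
m=(uv[:,0]>290)&(uv[:,0]<345)&(uv[:,1]>165)&(uv[:,1]<235); print(np.median(P[m,2]))
im=c["image"]; cr=im[130:260,235:400]; cv2.imwrite("pics/c1.png",cv2.resize(cr,None,fx=4.5,fy=4.5,interpolation=cv2.INTER_CUBIC))
s=optics.read_camera("side"); cr=s["image"][150:270,270:400]; cv2.imwrite("pics/c2.png",cv2.resize(cr,None,fx=5,fy=5,interpolation=cv2.INTER_CUBIC))
E
```

```text
(277, 153) 296 [0.6718 0.1274 0.1646] [0.1611 0.165  0.1679 0.1695]
(370, 174) 298 [ 0.6177 -0.082   0.1647] [0.1613 0.1653 0.1675 0.1687]
(263, 211) 306 [0.5372 0.1619 0.1648] [0.162  0.1652 0.1675 0.1692]
(357, 232) 309 [ 0.4844 -0.0477  0.1743] [0.1716 0.1753 0.1775 0.1791]
0.10444337277837112
```

View pics/c1.png

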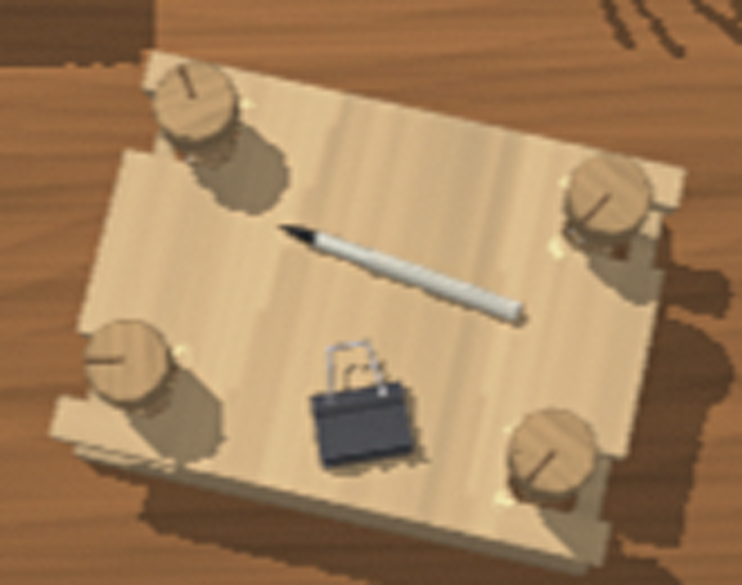

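View pics/c2.png

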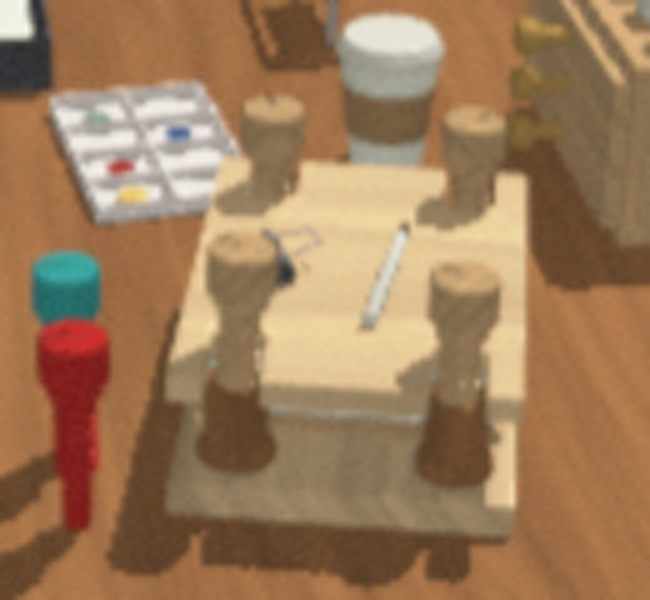

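Only the near-right knob at top pixel (357,232) stands higher: its top is at about 0.176 m, against 0.166 m for the other three. I choose it. Next I'll locate its axis and mark precisely and work out the first move.

```bash
cat >> h.py <<'E'
from scipy.spatial.transform import Rotation as R
def toolR(o=None):
    o=o or telemetry.get_obs(); return R.from_euler('xyz',o["tool_rot"],degrees=True)
def plan(p,yaw=None,ref=None):
    """shift(mm) and rotvec from measured pose to world TCP p, x down, jaw axis (tool z) at heading yaw deg (mod 180)"""
    o=telemetry.get_obs(); r=toolR(o); M=r.as_matrix()
    s=M.T@(np.asarray(p)-o["tool_pos"])*1000; out=[]
    z=M[:,2]; cur=np.degrees(np.arctan2(z[1],z[0]))
    if yaw is None: yaw=cur
    y=cur+(yaw-cur+90)%180-90; a=np.radians(y)
    zz=np.array([np.cos(a),np.sin(a),0]); xx=np.array([0,0,-1.]); 
    T=np.c_[xx,np.cross(zz,xx),zz]
    print("cur jaw heading",cur.round(1),"->",y.round(1),"shift",s.round(1),"rotvec",R.from_matrix(M.T@T).as_rotvec().round(4))
def knob(c,k,zmin,r=16):
    uv,P=cloud(c); m=(np.abs(uv-k).max(1)<r)&(P[:,2]>zmin)
    (x,y),rad=cv2.minEnclosingCircle(P[m][:,:2].astype(np.float32)); return m.sum(),np.array([x,y]).round(4),round(rad,4),np.median(P[m,2]).round(4)
E
python3 - <<'E'
from h import *
c=optics.read_camera("top")
for k,z in [((277,153),.160),((370,174),.160),((263,211),.160),((357,232),.170)]: print(k,knob(c,k,z))
for l in ("screw_mark","screw_knob"):
  for d in models.landmark_of("top",l):
    uv=np.array(d["centre"][::-1])*[640,400]; print(l,d["confidence"],uv.round(1),w_at(c,[uv],.176 if l=="screw_mark" else .16).round(4))
# mark: dark pixels on knob, from crop
print(w_at(c,[(235+553/4.5,130+452/4.5),(235+527/4.5,130+482/4.5),(235+553/4.5,130+450/4.5)],.176).round(4))
s=optics.read_camera("side")
for l in ("screw_knob","screw_mark"):
  for d in models.landmark_of("side",l):
    uv=np.array(d["centre"][::-1])*[640,400]; print("side",l,round(d["confidence"],2),uv.round(1),w_at(s,[uv],.176 if l=="screw_mark" else .16).round(4))
plan([.484,-.048,.215]); print(toolR().as_matrix().round(3))
E
```

```text
(277, 153) (np.int64(269), array([0.6737, 0.1277]), 0.0225, np.float64(0.1654))
(370, 174) (np.int64(280), array([ 0.6193, -0.0827]), 0.0222, np.float64(0.1656))
(263, 211) (np.int64(290), array([0.5383, 0.1632]), 0.0224, np.float64(0.1652))
(357, 232) (np.int64(287), array([ 0.4858, -0.0479]), 0.0219, np.float64(0.1755))
screw_mark 0.78 [372.7 283.7] [[ 0.3679 -0.0772  0.176 ]]
screw_mark 0.64 [334.6 289.4] [[0.3576 0.0059 0.176 ]]
screw_mark 0.56 [347.4 233.1] [[ 0.4797 -0.0259  0.176 ]]
screw_knob 0.86 [337.8 278.1] [[ 0.3819 -0.0023  0.16  ]]
screw_knob 0.59 [356.1 228.7] [[ 0.4911 -0.0469  0.16  ]]
screw_knob 0.54 [316.  224.6] [[0.5024 0.0434 0.16  ]]
screw_knob 0.52 [371.8 274.4] [[ 0.3883 -0.0779  0.16  ]]
[[ 0.485  -0.0494  0.176 ]
 [ 0.4705 -0.036   0.176 ]
 [ 0.486  -0.0494  0.176 ]]
side screw_knob 0.94 [285.4 219.1] [[ 0.3792 -0.1308  0.16  ]]
side screw_knob 0.62 [318.8 199.8] [[ 0.4922 -0.0286  0.16  ]]
side screw_knob 0.21 [355.3 308.7] [[ 0.5015 -0.5343  0.16  ]]
side screw_mark 0.74 [312.8 194.4] [[ 0.4745 -0.0206  0.176 ]]
side screw_mark 0.58 [277.6 217.2] [[ 0.3563 -0.1439  0.176 ]]
side screw_mark 0.43 [277.  199.3] [[ 0.3618 -0.0387  0.176 ]]
cur jaw heading -66.2 -> -66.2 shift [  24.5  423.6 -411. ] rotvec [-0.      0.0001  0.    ]
[[ 0.     0.915  0.403]
 [-0.     0.403 -0.915]
 [-1.    -0.     0.   ]]
```

```bash
python3 -m pendant '[[70,[0,424,-411],[0,0,0]],[70,[0,424,-411],[0,0,0]],[70,[0,424,-411],[0,0,0]],[70,[0,424,-411],[0,0,0]],[70,[0,424,-411],[0,0,0]],[70,[0,424,-411],[0,0,0]],[70,[0,424,-411],[0,0,0]],[70,[0,424,-411],[0,0,0]],[70,[0,424,-411],[0,0,0]],[70,[0,424,-411],[0,0,0]]]' 20
python3 - <<'E'
from h import *
print(telemetry.get_obs()["qpos"].round(1)); plan([.4855,-.0485,.24])
E
```

```text
time_s: 1.93
tool_pos: [0.4193, -0.2069, 0.2399]
tool_rot: [9.7, 89.9, -56.5]
force: [1.4, 0.0, 0.5]
grip_width: 0.0699
[ 46.4  -3.3 -22.4 107.2  -1.3  75.8 -41.9]
cur jaw heading -66.2 -> -66.2 shift [  -0.2  124.5 -118.3] rotvec [ 0.      0.0012 -0.0002]
```

```bash
python3 -m pendant '[[70,[0,125,-118],[0,0,0]],[70,[0,125,-118],[0,0,0]],[70,[0,125,-118],[0,0,0]],[70,[0,125,-118],[0,0,0]],[70,[0,125,-118],[0,0,0]],[70,[0,125,-118],[0,0,0]]]'
python3 - <<'E'
from h import *
print(telemetry.get_obs()["qpos"].round(1)); plan([.4855,-.0485,.24])
c=optics.read_camera("side"); cv2.imwrite("pics/s3.png",c["image"])
c=optics.read_camera("top"); cv2.imwrite("pics/t3.png",c["image"][100:320,200:480])
E
```

```text
time_s: 2.43
tool_pos: [0.4866, -0.0469, 0.2399]
tool_rot: [96.5, 89.9, 30.7]
force: [-0.6, -1.9, 0.4]
grip_width: 0.0701
[ 3.650e+01 -1.000e-01 -3.370e+01  1.043e+02 -1.000e-01  7.580e+01
 -6.300e+01]
cur jaw heading -65.8 -> -65.8 shift [-0.1 -1.6  1.1] rotvec [-0.     -0.0001 -0.0011]
```

View pics/s3.png

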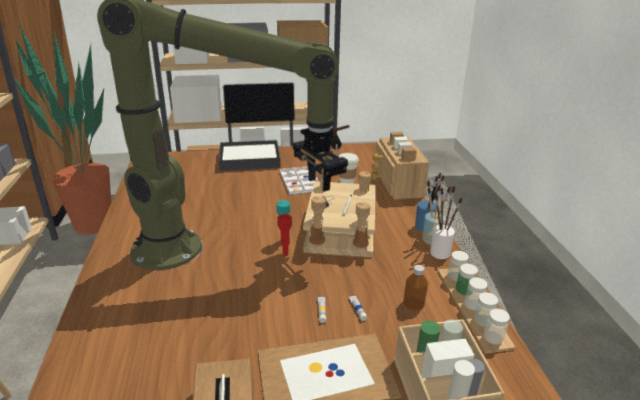

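View pics/t3.png

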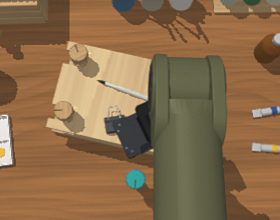

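```bash
python3 - <<'E'
from h import *
c=optics.read_camera("side")
print(px(c,[(.4855,-.0485,.176),(.4855,-.0485,.16),(.4866,-.0469,.24),(.4866,-.0469,.223),(.5383,.1632,.166)]).round(1))
cv2.imwrite("pics/s4.png",cv2.resize(c["image"][120:270,260:400],None,fx=4,fy=4,interpolation=cv2.INTER_CUBIC))
print(knob(c,(318,203),.168,14),knob(c,(361,208),.158,12))
E
```

```text
[[317.6 198.5]
 [317.6 203.1]
 [318.2 179.6]
 [318.1 184.6]
 [324.  170.8]]
(np.int64(120), array([ 0.4914, -0.0629]), 0.0362, np.float64(0.1753)) (np.int64(107), array([ 0.6173, -0.0858]), 0.0243, np.float64(0.1651))
```

View pics/s4.png

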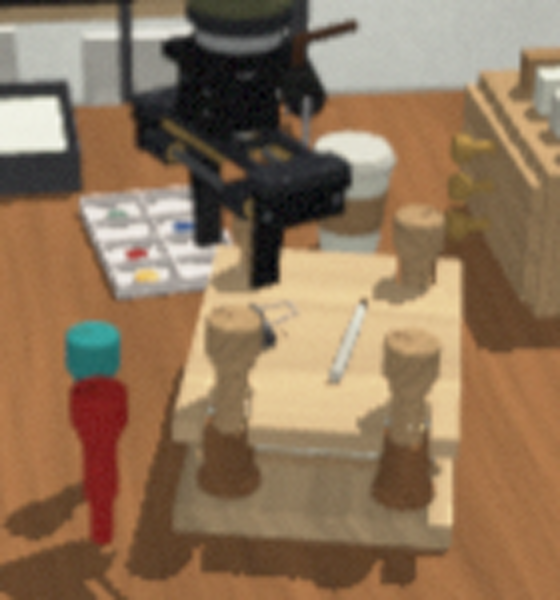

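```bash
python3 -m pendant '[[70,[0,-1.6,1.1],[-1.05,0,0]],[70,[0,-1.6,1.1],[-1.05,0,0]],[70,[0,-1.6,1.1],[-1.05,0,0]],[70,[0,-1.6,1.1],[-1.05,0,0]],[70,[0,-1.6,1.1],[-1.05,0,0]],[70,[0,-1.6,1.1],[-1.05,0,0]],[70,[0,-1.6,1.1],[-1.05,0,0]],[70,[0,-1.6,1.1],[-1.05,0,0]],[70,[0,-1.6,1.1],[-1.05,0,0]],[70,[0,-1.6,1.1],[-1.05,0,0]]]'
python3 - <<'E'
from h import *
print(telemetry.get_obs()["qpos"].round(1)); plan([.4855,-.0485,.159])
E
```

```text
time_s: 3.42
tool_pos: [0.4841, -0.0544, 0.2394]
tool_rot: [-113.4, 90.0, -119.6]
force: [-0.2, 0.2, 0.2]
grip_width: 0.0697
[ 3.680e+01 -3.000e-01 -3.310e+01  1.045e+02 -1.000e-01  7.580e+01
 -2.500e+00]
cur jaw heading -6.2 -> -6.2 shift [80.4  6.1  0.7] rotvec [ 0.     -0.0003  0.0007]
```

```bash
python3 -m pendant '[[70,[0,6,0.7],[0,0,0]],[70,[0,6,0.7],[0,0,0]],[70,[0,6,0.7],[0,0,0]],[70,[0,6,0.7],[0,0,0]]]'
python3 - <<'E'
from h import *
plan([.4855,-.0485,.159])
c=optics.read_camera("side")
cv2.imwrite("pics/s5.png",cv2.resize(c["image"][120:270,260:400],None,fx=4,fy=4,interpolation=cv2.INTER_CUBIC))
o=telemetry.get_obs();print(o["tool_pos"],px(c,o["tool_pos"]+[0,0,-.017]))
E
```

```text
time_s: 3.75
tool_pos: [0.486, -0.0465, 0.2395]
tool_rot: [-92.0, 90.0, -98.1]
force: [-0.5, -0.5, -0.4]
grip_width: 0.0703
cur jaw heading -6.1 -> -6.1 shift [80.5 -2.1 -0.3] rotvec [ 0.     -0.      0.0002]
[ 0.48596589 -0.04645718  0.23952542] [[317.85864496 184.7259384 ]]
```

View pics/s5.png

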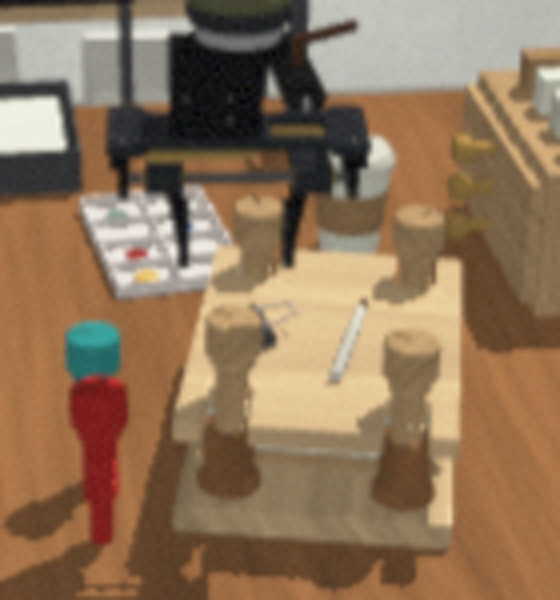

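```bash
python3 -m pendant '[[70,[15,-1.5,0],[0,0,0]],[70,[30,-1.5,0],[0,0,0]],[70,[45,-1.5,0],[0,0,0]],[70,[60,-1.5,0],[0,0,0]],[70,[70,-1.5,0],[0,0,0]],[70,[80,-1.5,0],[0,0,0]],[70,[80,-1.5,0],[0,0,0]]]'
python3 - <<'E'
from h import *
plan([.4855,-.0485,.159])
c=optics.read_camera("side")
cv2.imwrite("pics/s6.png",cv2.resize(c["image"][120:270,260:400],None,fx=4,fy=4,interpolation=cv2.INTER_CUBIC))
E
```

```text
time_s: 4.38
tool_pos: [0.4847, -0.0478, 0.1577]
tool_rot: [174.3, 89.8, 168.2]
force: [-0.5, 0.6, 0.0]
grip_width: 0.0701
cur jaw heading -6.1 -> -6.1 shift [-1.3 -0.6  0.9] rotvec [-0.     -0.0031 -0.0003]
```

View pics/s6.png

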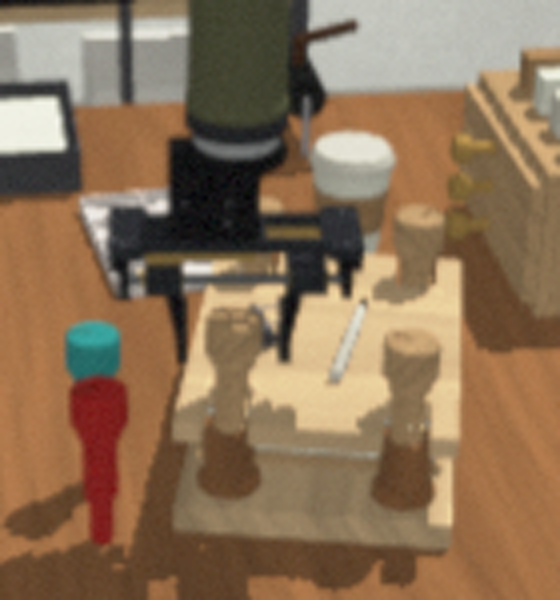

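The knob at crop (233,330) sits between the fingertips at (184,355) and (287,355), so I close.

```bash
python3 -m pendant '[[30,[0,0,0],[0,0,0]],[30,[0,0,0],[0,0,0]],[30,[0,0,0],[0,0,0]],[30,[0,0,0],[0,0,0]],[30,[0,0,0],[0,0,0]],[30,[0,0,0],[0,0,0]]]' 20
python3 - <<'E'
from h import *
o=telemetry.get_obs(); print(o["force"].round(2),o["wrist_torque"].round(3),o["tool_pos"].round(4),o["grip_width"])
E
```

```text
time_s: 4.93
tool_pos: [0.4858, -0.0478, 0.1599]
tool_rot: [-91.0, 90.0, -97.0]
force: [-1.5, 0.1, 2.1]
grip_width: 0.0438
[-1.46  0.1   2.11] [ 0.005  0.322 -0.001] [ 0.4858 -0.0478  0.1599] 0.0438456328768137
```

```bash
python3 -m pendant '[[30,[1,0,0],[0,0,0]],[30,[1,0,0],[-0.12,0,0]],[30,[1,0,0],[-0.24,0,0]],[30,[1,0,0],[-0.36,0,0]],[30,[1,0,0],[-0.36,0,0]]]' 
python3 - <<'E'
from h import *
o=telemetry.get_obs(); print(o["force"].round(2),o["wrist_torque"].round(3),o["tool_pos"].round(4),o["qpos"].round(1)[6])
E
```

```text
time_s: 5.35
tool_pos: [0.4861, -0.0476, 0.1601]
tool_rot: [-76.2, 90.0, -61.3]
force: [-2.9, 0.4, 9.7]
grip_width: 0.0435
[-2.86  0.35  9.69] [0.054 0.893 0.044] [ 0.4861 -0.0476  0.1601] 15.5
```

```bash
python3 -m pendant '[[30,[-0.1,0,-0.2],[-0.12,0,0]],[30,[-0.2,0,-0.5],[-0.24,0,0]],[30,[-0.3,0,-0.5],[-0.36,0,0]],[30,[-0.4,0,-0.5],[-0.48,0,0]],[30,[-0.4,0,-0.5],[-0.48,0,0]]]' 
python3 - <<'E'
from h import *
o=telemetry.get_obs(); print(o["force"].round(2),o["wrist_torque"].round(3),o["tool_pos"].round(4),o["qpos"].round(1)[6])
E
```

```text
time_s: 5.77
tool_pos: [0.4862, -0.0475, 0.1604]
tool_rot: [-51.4, 89.9, -9.1]
force: [-1.9, -0.5, 7.2]
grip_width: 0.044
[-1.91 -0.49  7.17] [0.195 0.338 0.037] [ 0.4862 -0.0475  0.1604] 43.0
```

```bash
python3 -m pendant '[[30,[0,0,-0.2],[-0.1,0,0]],[30,[0,0,-0.2],[-0.2,0,0]],[30,[0,0,-0.2],[-0.3,0,0]],[30,[0,0,-0.2],[-0.3,0,0]]]' 
python3 - <<'E'
from h import *
o=telemetry.get_obs(); print(o["force"].round(2),o["wrist_torque"].round(3),o["tool_pos"].round(4),o["qpos"].round(1)[6])
E
```

```text
time_s: 6.1
tool_pos: [0.4863, -0.0474, 0.1605]
tool_rot: [-53.6, 89.9, 5.9]
force: [-1.0, 1.1, 7.6]
grip_width: 0.0436
[-0.96  1.12  7.55] [0.404 0.139 0.01 ] [ 0.4863 -0.0474  0.1605] 60.1
```

```bash
python3 -m pendant '[[30,[-0.3,0,0],[-0.1,0,0]],[30,[-0.3,0,0],[-0.2,0,0]],[30,[-0.3,0,0],[-0.3,0,0]],[30,[-0.3,0,0],[-0.3,0,0]]]' 
python3 - <<'E'
from h import *
o=telemetry.get_obs(); print(o["force"].round(2),o["wrist_torque"].round(3),o["tool_pos"].round(4),o["qpos"].round(1)[6])
E
```

```text
time_s: 6.43
tool_pos: [0.4859, -0.0469, 0.1603]
tool_rot: [-39.3, 89.9, 37.4]
force: [-1.3, 1.4, 5.6]
grip_width: 0.0437
[-1.29  1.38  5.6 ] [0.73  0.135 0.065] [ 0.4859 -0.0469  0.1603] 77.3
```

```bash
python3 -m pendant '[[30,[0.2,0,0],[-0.1,0,0]],[30,[0.2,0,0],[-0.2,0,0]],[30,[0.2,0,0],[-0.2,0,0]]]' 
python3 - <<'E'
from h import *
o=telemetry.get_obs(); print(o["force"].round(2),o["wrist_torque"].round(3),o["tool_pos"].round(4),o["qpos"].round(1)[6])
c=optics.read_camera("side")
cv2.imwrite("pics/s7.png",cv2.resize(c["image"][170:230,280:350],None,fx=9,fy=9,interpolation=cv2.INTER_CUBIC))
E
```

```text
time_s: 6.68
tool_pos: [0.4851, -0.0466, 0.1592]
tool_rot: [14.9, 89.9, 103.0]
force: [-1.6, 3.8, 2.0]
grip_width: 0.0437
[-1.6   3.78  1.95] [ 1.115  0.255 -0.038] [ 0.4851 -0.0466  0.1592] 88.6
```

View pics/s7.png

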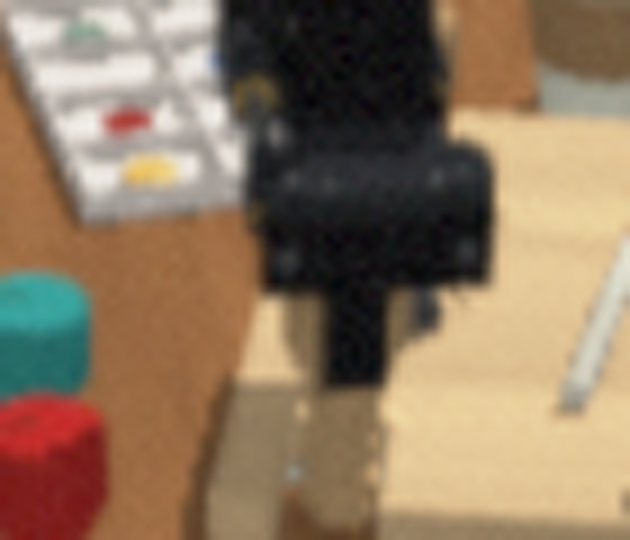

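Fz fell from about 6 N to 2 N and z sank 1.1 mm even though I pushed further, which looks like the drop. I'll follow it down to confirm.

```bash
python3 -m pendant '[[30,[1,0,0],[0,0,0]],[30,[2,0,0],[0,0,0]],[30,[3,0,0],[0,0,0]],[30,[3,0,0],[0,0,0]]]' 
python3 - <<'E'
from h import *
o=telemetry.get_obs(); print(o["force"].round(2),o["wrist_torque"].round(3),o["tool_pos"].round(4),o["qpos"].round(1)[6])
E
```

```text
time_s: 7.07
tool_pos: [0.4853, -0.0473, 0.156]
tool_rot: [-3.2, 89.9, 84.6]
force: [-0.6, 4.9, 4.5]
grip_width: 0.044
[-0.6   4.93  4.49] [1.659 0.158 0.009] [ 0.4853 -0.0473  0.156 ] 88.3
```

```bash
python3 -m pendant '[[30,[0,0,0.5],[0,0,0]],[30,[0,0,1],[0,0,0]],[30,[1,0,1],[0,0,0]],[30,[2,0,1],[0,0,0]],[30,[2,0,1],[0,0,0]]]' 
python3 - <<'E'
from h import *
o=telemetry.get_obs(); print(o["force"].round(2),o["wrist_torque"].round(3),o["tool_pos"].round(4),o["qpos"].round(1)[6])
E
```

```text
time_s: 7.48
tool_pos: [0.4861, -0.0477, 0.1557]
tool_rot: [-134.7, 89.9, -46.8]
force: [-3.7, 2.9, 13.0]
grip_width: 0.0434
[-3.72  2.93 12.99] [ 1.11e+00  7.97e-01 -1.00e-03] [ 0.4861 -0.0477  0.1557] 88.1
```

Solid again after following 4.8 mm down, and z = 0.1557 matches the 7.6 mm expected after the drop (the knob's start height minus about 4.4 mm). Now forward, following the 6 mm pitch.

```bash
python3 -m pendant '[[30,[-0.5,0.5,0.4],[0.12,0,0]],[30,[-0.5,0.5,0.4],[0.24,0,0]],[30,[-0.4,0.5,0.4],[0.36,0,0]],[30,[-0.3,0.5,0.4],[0.48,0,0]],[30,[-0.2,0.5,0.4],[0.6,0,0]],[30,[-0.1,0.5,0.4],[0.72,0,0]],[30,[0,0.5,0.4],[0.8,0,0]],[30,[0,0.5,0.4],[0.8,0,0]]]' 
python3 - <<'E'
from h import *
o=telemetry.get_obs(); print(o["force"].round(2),o["wrist_torque"].round(3),o["tool_pos"].round(4),o["qpos"].round(1)[6])
E
```

```text
time_s: 8.15
tool_pos: [0.4853, -0.0486, 0.155]
tool_rot: [-111.4, 89.8, -69.6]
force: [-2.2, 1.0, 6.8]
grip_width: 0.0435
[-2.23  1.01  6.76] [ 0.149  0.383 -0.046] [ 0.4853 -0.0486  0.155 ] 42.2
```

Good: z is falling with the turn and Fz is mild. I'll continue.

```bash
python3 -m pendant '[[30,[0.1,0,0],[0.12,0,0]],[30,[0.2,0,0],[0.24,0,0]],[30,[0.3,0,0],[0.36,0,0]],[30,[0.4,0,0],[0.48,0,0]],[30,[0.5,0,0],[0.6,0,0]],[30,[0.6,0,0],[0.72,0,0]],[30,[0.8,0,0],[0.84,0,0]],[30,[0.9,0,0],[0.96,0,0]],[30,[1,0,0],[1.08,0,0]],[30,[1,0,0],[1.08,0,0]]]' 
python3 - <<'E'
from h import *
o=telemetry.get_obs(); print(o["force"].round(2),o["wrist_torque"].round(3),o["tool_pos"].round(4),o["qpos"].round(1)[6])
E
```

```text
time_s: 8.98
tool_pos: [0.4843, -0.0483, 0.1538]
tool_rot: [-90.0, 89.8, -110.2]
force: [-3.7, 0.8, 8.9]
grip_width: 0.0435
[-3.67  0.83  8.9 ] [ 0.19   1.206 -0.03 ] [ 0.4843 -0.0483  0.1538] -19.6
```

```bash
python3 -m pendant '[[30,[0.1,0,0],[0.12,0,0]],[30,[0.2,0,0],[0.24,0,0]],[30,[0.3,0,0],[0.36,0,0]],[30,[0.4,0,0],[0.48,0,0]],[30,[0.5,0,0],[0.6,0,0]],[30,[0.6,0,0],[0.72,0,0]],[30,[0.8,0,0],[0.84,0,0]],[30,[0.9,0,0],[0.96,0,0]],[30,[1,0,0],[1.08,0,0]],[30,[1,0,0],[1.08,0,0]]]' 
python3 - <<'E'
from h import *
o=telemetry.get_obs(); print(o["force"].round(2),o["wrist_torque"].round(3),o["tool_pos"].round(4),o["qpos"].round(1)[6])
E
```

```text
time_s: 9.82
tool_pos: [0.4847, -0.0483, 0.1528]
tool_rot: [-9.6, 89.8, -91.6]
force: [-4.4, 1.1, 8.8]
grip_width: 0.0439
[-4.39  1.12  8.77] [ 0.384  0.947 -0.001] [ 0.4847 -0.0483  0.1528] -81.3
```

```bash
python3 -m pendant '[[30,[0,-0.3,0],[0.12,0,0]],[30,[0.1,-0.6,0],[0.24,0,0]],[30,[0.2,-0.7,0],[0.36,0,0]],[30,[0.3,-0.7,0],[0.48,0,0]],[30,[0.4,-0.7,0],[0.6,0,0]],[30,[0.5,-0.7,0],[0.72,0,0]],[30,[0.6,-0.7,0],[0.84,0,0]],[30,[0.6,-0.7,0],[0.96,0,0]],[30,[0.6,-0.7,0],[1.08,0,0]],[30,[0.6,-0.7,0],[1.08,0,0]]]' 
python3 - <<'E'
from h import *
o=telemetry.get_obs(); print(o["force"].round(2),o["wrist_torque"].round(3),o["tool_pos"].round(4),o["qpos"].round(1)[6])
E
```

```text
time_s: 10.65
tool_pos: [0.4835, -0.0488, 0.1517]
tool_rot: [32.3, 89.8, -111.7]
force: [-4.5, 0.7, 6.3]
grip_width: 0.0437
[-4.54  0.69  6.27] [ 0.203  1.    -0.011] [ 0.4835 -0.0488  0.1517] -143.0
```

Released regrasp point: I open, lift and step aside so the top camera can check the screw's height and mark.

```bash
python3 -m pendant '[[70,[0,0,0],[0,0,0]],[70,[0,0,0],[0,0,0]],[70,[0,0,0],[0,0,0]],[70,[0,0,0],[0,0,0]],[70,[-30,0,0],[0,0,0]],[70,[-60,0,0],[0,0,0]],[70,[-85,0,0],[0,0,0]],[70,[-85,30,20],[0,0,0]],[70,[-85,60,40],[0,0,0]],[70,[-85,90,60],[0,0,0]]]' 
python3 -m pendant '[[70,[0,80,53],[-0.12,0,0]],[70,[0,80,53],[-0.24,0,0]],[70,[0,80,53],[-0.36,0,0]],[70,[0,80,53],[-0.48,0,0]],[70,[0,80,53],[-0.6,0,0]],[70,[0,80,53],[-0.72,0,0]],[70,[0,80,53],[-0.84,0,0]],[70,[0,80,53],[-0.96,0,0]],[70,[0,80,53],[-1.08,0,0]],[70,[0,80,53],[-1.2,0,0]]]' 
python3 - <<'E'
from h import *
o=telemetry.get_obs(); print(o["force"].round(2),o["tool_pos"].round(4),o["qpos"].round(1))
c=optics.read_camera("top"); print(knob(c,(357,232),.160))
cv2.imwrite("pics/t8.png",cv2.resize(c["image"][190:270,315:395],None,fx=7,fy=7,interpolation=cv2.INTER_CUBIC))
E
```

```text
time_s: 11.48
tool_pos: [0.4896, -0.1562, 0.2372]
tool_rot: [92.6, 89.8, -50.9]
force: [-0.2, -0.1, -1.0]
grip_width: 0.0697
time_s: 12.32
tool_pos: [0.4939, -0.251, 0.2361]
tool_rot: [-49.8, 90.0, -124.3]
force: [-0.5, -0.3, 0.9]
grip_width: 0.07
[-0.54 -0.29  0.89] [ 0.4939 -0.251   0.2361] [ 44.6   8.  -22.4  96.6   3.2  76.  -52.8]
(np.int64(292), array([ 0.484 , -0.0481]), 0.0222, np.float64(0.1674))
```

View pics/t8.png

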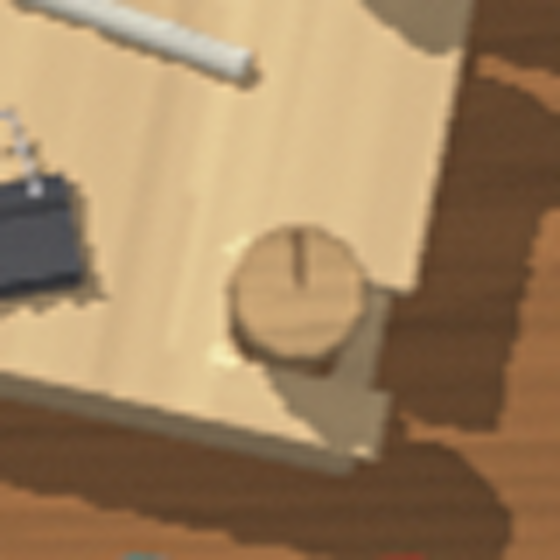

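The top picture shows the knob at crop (298,293) with its mark pointing up (world heading about 0°). That equals 137° + 94° − 231°, so there was no slip. The top is at 0.1674 m, which fits the helix. 2.34 rad forward remain, so I go back to regrasp.

```bash
python3 -m pendant '[[70,[0,0,0],[-0.12,0,0]],[70,[0,0,0],[-0.24,0,0]],[70,[0,0,0],[-0.36,0,0]],[70,[0,0,0],[-0.48,0,0]],[70,[0,0,0],[-0.6,0,0]],[70,[0,0,0],[-0.72,0,0]],[70,[0,0,0],[-0.84,0,0]],[70,[0,0,0],[-0.96,0,0]],[70,[0,0,0],[-1.08,0,0]],[70,[0,0,0],[-1.2,0,0]]]' 
python3 -m pendant '[[70,[0,0,0],[-0.12,0,0]],[70,[0,0,0],[-0.24,0,0]],[70,[0,0,0],[-0.36,0,0]],[70,[0,0,0],[-0.48,0,0]],[70,[0,0,0],[-0.6,0,0]],[70,[0,0,0],[-0.6,0,0]],[70,[0,0,0],[-0.6,0,0]]]' 
python3 - <<'E'
from h import *
print(telemetry.get_obs()["qpos"].round(1)); plan([.4845,-.0483,.235])
E
```

```text
time_s: 13.2
tool_pos: [0.494, -0.251, 0.2362]
tool_rot: [-115.9, 90.0, -121.8]
force: [-0.3, -0.1, 0.1]
grip_width: 0.0699
time_s: 13.78
tool_pos: [0.494, -0.2509, 0.2363]
tool_rot: [-154.6, 90.0, -126.6]
force: [-0.5, 0.8, 0.1]
grip_width: 0.0704
[ 51.2   8.7 -29.7  96.4   4.4  76.1  48.7]
cur jaw heading 28.0 -> 28.0 shift [  1.2 183.3  86.8] rotvec [ 0.     -0.0003  0.0001]
```

```bash
python3 -m pendant '[[70,[0,37,17],[0,0,0]],[70,[0,73,35],[0,0,0]],[70,[0,110,52],[0,0,0]],[70,[0,140,66],[0,0,0]],[70,[0,170,80],[0,0,0]],[70,[0,183,87],[0,0,0]],[70,[0,183,87],[0,0,0]],[70,[0,183,87],[0,0,0]],[70,[0,183,87],[0,0,0]],[70,[0,183,87],[0,0,0]]]' 
python3 - <<'E'
from h import *
print(telemetry.get_obs()["qpos"].round(1)); plan([.4845,-.0483,.1515])
E
```

```text
time_s: 14.62
tool_pos: [0.4839, -0.0501, 0.2363]
tool_rot: [-163.1, 90.0, -135.0]
force: [-0.5, 0.4, -0.1]
grip_width: 0.0704
[ 4.190e+01 -1.000e-01 -3.870e+01  1.047e+02 -1.000e-01  7.540e+01
  3.130e+01]
cur jaw heading 28.1 -> 28.1 shift [84.8  1.3  1.4] rotvec [ 0.     -0.0003  0.0001]
```

```bash
python3 -m pendant '[[70,[20,1,1],[0,0,0]],[70,[40,1,1],[0,0,0]],[70,[60,1,1],[0,0,0]],[70,[75,1,1],[0,0,0]],[70,[85,1,1],[0,0,0]],[70,[85,1,1],[0,0,0]],[70,[85,1,1],[0,0,0]]]' 
python3 - <<'E'
from h import *
plan([.4845,-.0483,.151])
c=optics.read_camera("side")
cv2.imwrite("pics/s9.png",cv2.resize(c["image"][120:270,260:400],None,fx=4,fy=4,interpolation=cv2.INTER_CUBIC))
E
```

```text
time_s: 15.2
tool_pos: [0.4843, -0.0476, 0.1514]
tool_rot: [116.6, 90.0, 144.8]
force: [0.4, -0.3, -0.0]
grip_width: 0.0701
cur jaw heading 28.2 -> 28.2 shift [ 0.4 -0.7 -0.2] rotvec [-0.     -0.0003 -0.0007]
```

View pics/s9.png

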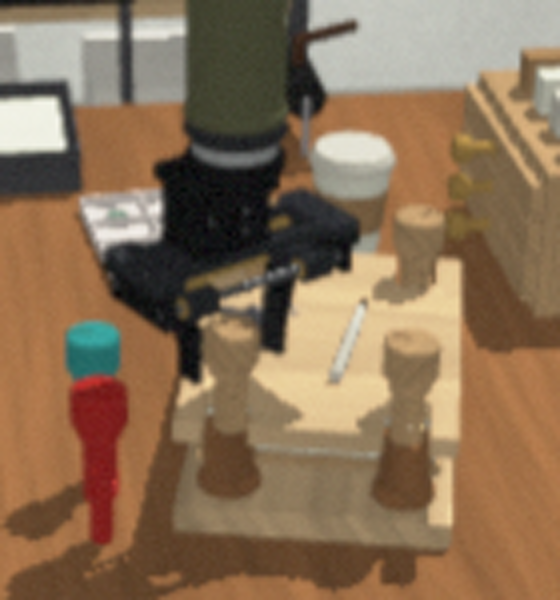

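The knob at crop (230,340) is between the fingers at (190,370) and (275,340), so I close and turn on.

```bash
python3 -m pendant '[[30,[0,0,0],[0,0,0]],[30,[0,0,0],[0,0,0]],[30,[0,0,0],[0,0,0]],[30,[0,0,0],[0,0,0]],[30,[0,0,0],[0,0,0]],[30,[0,0,0],[0,0,0]]]' 20
python3 - <<'E'
from h import *
o=telemetry.get_obs(); print(o["force"].round(2),o["wrist_torque"].round(3),o["tool_pos"].round(4),o["qpos"].round(1)[6])
E
python3 -m pendant '[[30,[0.3,0,0],[0.12,0,0]],[30,[0.5,0,0],[0.24,0,0]],[30,[0.6,0,0],[0.36,0,0]],[30,[0.7,0,0],[0.48,0,0]],[30,[0.8,0,0],[0.6,0,0]],[30,[0.9,0,0],[0.72,0,0]],[30,[1.0,0,0],[0.84,0,0]],[30,[1.1,0,0],[0.96,0,0]],[30,[1.2,0,0],[1.08,0,0]],[30,[1.2,0,0],[1.08,0,0]]]' 
python3 - <<'E'
from h import *
o=telemetry.get_obs(); print(o["force"].round(2),o["wrist_torque"].round(3),o["tool_pos"].round(4),o["qpos"].round(1)[6])
E
```

```text
time_s: 15.75
tool_pos: [0.4843, -0.047, 0.1517]
tool_rot: [-108.3, 90.0, -79.9]
force: [-1.1, -0.2, 2.6]
grip_width: 0.0436
[-1.11 -0.16  2.61] [-0.042  0.     0.041] [ 0.4843 -0.047   0.1517] 28.3
time_s: 16.58
tool_pos: [0.4848, -0.0475, 0.1507]
tool_rot: [-11.7, 89.9, -45.4]
force: [-0.3, -1.6, 1.8]
grip_width: 0.0437
[-0.31 -1.64  1.82] [-0.497 -0.152  0.003] [ 0.4848 -0.0475  0.1507] -33.5
```

```bash
python3 -m pendant '[[30,[0.1,0,0],[0.12,0,0]],[30,[0.3,0,0],[0.24,0,0]],[30,[0.4,0,0],[0.36,0,0]],[30,[0.5,0,0],[0.48,0,0]],[30,[0.6,0,0],[0.6,0,0]],[30,[0.7,0,0],[0.72,0,0]],[30,[0.8,0,0],[0.84,0,0]],[30,[0.9,0,0],[0.96,0,0]],[30,[1.0,0,0],[1.08,0,0]],[30,[1.1,0,0],[1.2,0,0]]]' 
python3 -m pendant '[[30,[0.1,0,0],[0.06,0,0]],[30,[0.1,0,0],[0.06,0,0]],[30,[0.1,0,0],[0.06,0,0]]]' 
python3 - <<'E'
from h import *
o=telemetry.get_obs(); print(o["force"].round(2),o["wrist_torque"].round(3),o["tool_pos"].round(4),o["qpos"].round(1)[6]); plan(o["tool_pos"])
c=optics.read_camera("side")
cv2.imwrite("pics/s10.png",cv2.resize(c["image"][170:230,280:350],None,fx=9,fy=9,interpolation=cv2.INTER_CUBIC))
c=optics.read_camera("top")
cv2.imwrite("pics/t10.png",cv2.resize(c["image"][190:270,315:395],None,fx=7,fy=7,interpolation=cv2.INTER_CUBIC))
E
```

```text
time_s: 17.42
tool_pos: [0.4841, -0.0489, 0.1495]
tool_rot: [6.6, 89.8, -95.8]
force: [-0.4, -4.1, 3.6]
grip_width: 0.0434
time_s: 17.67
tool_pos: [0.4838, -0.0489, 0.1494]
tool_rot: [-4.9, 89.8, -110.5]
force: [-2.4, -4.2, 4.6]
grip_width: 0.0432
[-2.37 -4.23  4.6 ] [-1.573  0.858 -0.011] [ 0.4838 -0.0489  0.1494] -105.0
cur jaw heading -105.6 -> -105.6 shift [0. 0. 0.] rotvec [-0.      0.0033  0.0003]
```

View pics/s10.png

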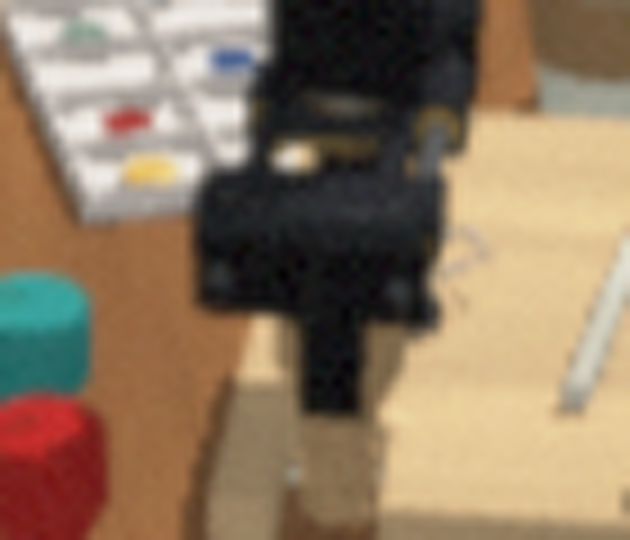

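View pics/t10.png

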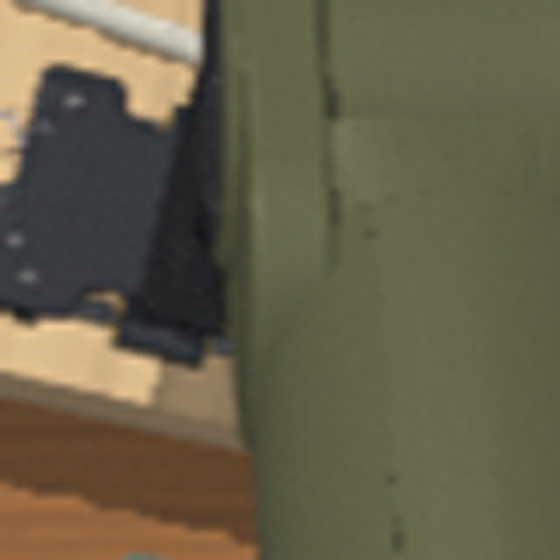

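```bash
python3 -m pendant '[[30,[0,-0.2,0.5],[0,0,0]],[30,[0,-0.2,0.8],[0,0,0]],[30,[0,-0.2,0.8],[0,0,0]],[30,[0,-0.2,0.8],[0,0,0]]]' 
python3 - <<'E'
from h import *
o=telemetry.get_obs(); print(o["time_s"],o["force"].round(2),o["tool_pos"].round(4),o["grip_width"]); plan(o["tool_pos"])
c=optics.read_camera("side"); cv2.imwrite("pics/s11.png",c["image"])
env.sign_off()
E
```

```text
time_s: 18.1
tool_pos: [0.4837, -0.0489, 0.1494]
tool_rot: [5.5, 89.9, -100.1]
force: [-2.1, -5.2, 5.2]
grip_width: 0.0432
18.1 [-2.08 -5.15  5.2 ] [ 0.4837 -0.0489  0.1494] 0.04318760971025368
cur jaw heading -105.6 -> -105.6 shift [0. 0. 0.] rotvec [ 0.      0.0022 -0.0002]
the job is handed in; nothing more can be done
```

View pics/s11.png

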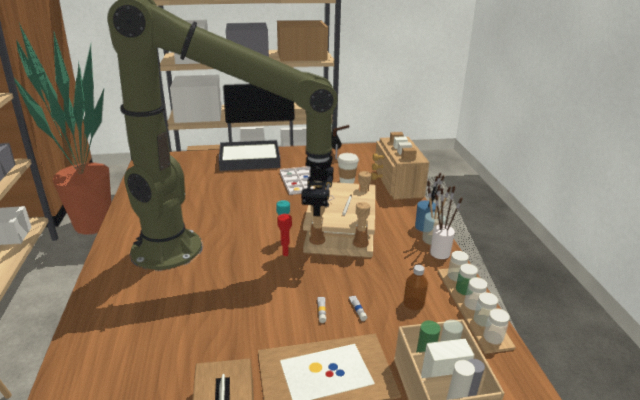

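I turned the higher screw (near-right corner of the press) backward until it dropped, then forward about one full turn. I handed the job in at 18.1 s with the gripper still holding the knob.

- **Drop:** it came after 1.44 to 1.64 rad of backward turning. The upward force fell from about 6 N to 2 N, and I followed the screw 4.8 mm down to a firm stop. That is less than the nominal 5.9 mm, but it matches the knob height expected after the drop to within about 0.3 mm.
- **Forward turn:** 6.38 rad from the furthest-back point, which is 6.2 to 6.4 rad from the drop itself, with one regrasp on the way.
- **Mid-check:** the top camera showed no slip, with the saw cut at about 0° as predicted. The knob top was at 167.4 mm, against 167.8 mm expected from the 6 mm pitch.
- **Final state:** the tool turned the last 134° and sank a further 2.3 mm, which fits the pitch. The grip is 43 mm wide on the knob, with 7.6 N total on the tool.

- **Not confirmed by camera:** the arm hid the knob from the top camera at the end, so the final angle comes only from the tool readings.
- **Side force:** my last small correction did not reduce it; it rose slightly, from 4.2 to 5.2 N.
- **Other objects:** in the last side picture they appear to be where they were, as far as the arm leaves them visible.

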